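Clamp a thin chassis cover down over its hidden cross-bar

TASK

Somewhere under the thin aluminium cover of the grey chassis lies one cross-bar that cannot be seen: press gently along the free near half of the cover with the fingers until you feel where it turns stiff. Then slide the blue clamp carriage along its rail until its foot stands over the bar, and throw the red-knobbed lever into the green-marked notch so that the foot holds the cover down on the bar. Throw the lever only over the bar, as it would dent the cover anywhere else, do not push the cover down by more than about 10 mm, and leave the other things on the bench alone.

Things in the scene. Friction and masses are not known exactly. Their poses are not given: they have to be found in the camera images.
- chassis: grey steel chassis, 200 x 370 mm and 54 mm high, fixed to the bench. Origin: centre of its underside, on the bench; x across it (away from the robot at yaw 0), y along it, z up. In this frame its cover spans x = -89 to +26 mm, y = -163 to +163 mm, and the free lane for pressing on it is x = -85 to -25 mm, best about x = -55 mm
- cover_mid (a point): on the face of the thin bare aluminium cover, 56 mm above the bench, at the middle of the free pressing lane (chassis x = -55 mm, y = 0). The cover gives softly and sinks as a whole: about 1 N at first touch plus 0.6 N per mm. Over the hidden bar it turns stiff once it has sunk 3 mm: about 5 N more for each further mm
- cover (a joint): how far the cover is pressed down (m), 0 at rest, 0.014 at most
- bar (a joint): how far the hidden cross-bar is pressed down (m), 0 when nothing bears on it. Its place is not given: it runs in x under lane and foot alike, its middle somewhere in y = -60 to +95 mm of the chassis. Flat top 10 mm wide in y, sides bevelled at 30 degrees, about 10 mm wide each; a wide fingertip meets it early, alike from either side
- carriage (a joint): place of the blue clamp carriage on its rail (m), 0 to 0.26, growing toward chassis +y; foot's chassis y = this minus 0.13. Starts near 0; 4 N of friction holds it. A block 34 mm wide rides the rail (chassis x = 42 to 82 mm); from it an arm 28 mm wide in y reaches to x = -11 mm; both lie 65 to 86 mm above the bench. Push the arm's side face, 14 mm from the foot in y, at x = 0 to 30 mm
- foot_tip (a point): centre of the underside of the clamp's small black foot (12 mm in x, 8 mm in y), under the arm's end at chassis x = 0. With the lever at 0 it hangs 1 mm above the cover; it goes down about 7 mm per rad of the lever
- lever (a joint): lever on top of the carriage (rad), 0 to 1.25: at 0 it leans 0.5 rad from upright toward the chassis's -x (foot up), and it grows as it swings toward +x. A ball detent catches it in the green-marked notch at 0.8 rad (the push rises before it and falls off in it); about 10 N at the knob is enough to throw it. It stays where it is left
- lever_knob (a point): centre of the lever's red ball knob, 16 mm across, 45 mm from the lever's pivot; the pivot (an axis along the chassis's y) is 85 mm above the bench at chassis x = 50 mm, at the foot's y
- board_a: loose yellow-green circuit board with purple capacitors, 110 x 160 mm, 31 mm high, beyond the chassis; origin at the centre of its underside. Leave alone
- board_b: a second such board. Leave alone
- transformer: loose grey transformer with copper coil, 97 x 100 x 66 mm, origin at the centre of its underside. Leave alone
- spool: loose grey wire spool, 76 mm across, 38 mm high, origin at the centre of its underside. Leave alone
- meter: loose yellow multimeter, 180 x 85 x 43 mm, lying on its back, origin at the centre of its underside. Leave alone
- driver: loose red-handled screwdriver lying on the bench to the robot's right, under 250 mm long. Leave alone

How it is judged:
By the outcome, as a careful person would: the job done as asked, in the order asked, and still so for the second after the job is handed in, with the robot touching nothing.
It also fails if it takes over 72 s, if anything falls off the work surface, if the arm or the gripper's body presses on something with over 40 N, if the wrist force passes 120 N, or if a joint passes its speed limit or range.

ROBOT

A 6-joint arm with a two-finger parallel gripper is mounted at the origin on the work surface. World frame = base frame: x ahead of the robot, y to its left, z up, the work surface at z = 0. Lengths are in m, angles in rad, forces in N, time in s.
With the tool pointing down it reaches from about 0.325 to 0.9 m from the base axis. Payload 6.1 kg.
Tool frame: the origin (TCP) lies on the centre line of the jaws, within the pads' length; the fingertips stand 17 mm ahead of it and the grasp point (between the pads) lies 2 mm behind it; z points along the fingers, y is the line along which they close (so a half turn about z gives the same grasp; the last joint's range is limited). The gripper opens to 87 mm and grips with 3 to 60 N. Pads are 19 mm wide; open, the fingers measure 117 mm over their backs; the gripper's body (75 mm by 190 mm) begins 51 mm behind the grasp point.
Start: joints at [-0.126, 0.22, 1.526, -0, 1.395, -0.126], TCP at [0.625, -0, 0.24] pointing down, gripper open.
Joint ranges: [-2.98, 2.98], [-0.91, 2.08], [0.09, 2.57], [-1.24, 4.39], [0.2, 2.65], [-2.68, 2.68]. Speed limits (rad/s): [2.57, 2.57, 3.01, 3.14, 3.14, 3.14].

INTERFACE

Orientations are given as a rotation vector (axis times angle).
In Python, from workcell import env, eyes, finder gives the robot as it stands.
- The arm moves only by the tool jog_arm, never from a script. Its argument "series" is a list of rows, each a list of 7 numbers: the shift along the tool's x, y, z in mm, then the turn, a rotation vector about the tool's x, y, z in rad, then the finger opening in mm, from 0 to 87. A call has 1 to 8 rows; each row is the pose to reach, as a shift and turn from the pose commanded when the call began, along the tool's axes at that moment; what a row does not reach only later rows make up. A row lasts 1/10 s, in which the tool goes at most 50 mm and 8.59 degrees, less where a joint would pass 70% of its speed; a pose out of reach is approached as far as the arm can. A call with a gripper value outside its range is refused whole. The fingers move at their own pace and stop on an object; "force" is the grip in N (left out, the last holds). Time passes only in rows, so rows that repeat a pose let the fingers close. It gives the time, the measured TCP pose, the force, the opening and the grip force at its end, in the units of the state.
- env.observe(): the state, without advancing time (a new reading comes with each control period).
- eyes.grab_frame(name): name is "scene" or "side" or "wrist"; returns (picture, depth): 400x640x3 uint8, red, green, blue; 400x640 float32, m along the optical axis (not along the pixel's ray), 0 where there is no reading.
- eyes.get_calibration(name): a dict with "intrinsics" (3x3 intrinsics, pixels), "extrinsics" (4x4, takes a point from world to camera coordinates). Camera axes: x right, y up, looking along -z (the intrinsics and any distortion apply to the point x, -y, -z); pixel columns grow to the right and rows downward; lengths in m; the calibration is good to about 2 mm. A picture is of the moment at which its call begins: read the wrist's pose just before it. get_calibration takes no time and is no camera call; for the wrist camera it gives the pose at the moment of the call.
- env.close_job(): hands the job in; it is judged then, once.
Trained networks look in the newest picture that a camera, given by its name, has taken for a name from the list of things; names that differ only in an ending like _2 or _b are one class to them, and where a whole thing is asked for, a point or a joint stands for the part that bears it (a point fixed in the world has none). Each returns a list of dicts, best first, with "confidence" (0 to 1); they miss things now and then, are a little off and sometimes report something else, mostly with a low value. They report only what shows in the picture. A call takes as long as a camera call.
- finder.masks_of(camera, label): "mask" (400x640 bool, what is visible of it) and "extent" ([left, top, width, height] in pixels, round what is visible of it).
The state is a dict: "clock": time; "q": joint angles; "joint_vel": joint speeds; "tau": joint torques, N m; "tool_pos": TCP position; "orientation": TCP orientation; "wrist_force": force on the tool from outside, world axes, zero at the start; "moment": the same for the moment, N m; "gripper_width": opening from 0.0 (shut) to 1.0 (fully open); "grasp_force": force on a finger pad.
Only numpy, scipy, OpenCV 4.12 (cv2) and the standard library are available. Lean on these libraries where they do the work, as an engineer would, in place of code of your own. Each camera call takes 0.05 s, during which the arm holds its last target. There are 200 camera calls.

## Working session

There is one attempt and no reset: what is moved stays moved. The work goes in short steps, Python scripts to look and compute and a tool call to move; the robot and the scene stay as the last step left them, time stands still between calls to the robot, and variables do not carry over. Pictures are saved under pics/ and viewed, at most 10 in all, crops included, and the job is handed in when it is done.

Besides the shell and the picture viewer there is one more tool, called after "Emit:" by a JSON object that holds its "api" and its "payload". jog_arm: Moves the arm, as the interface text tells. Its arguments: {"type":"object","properties":{"series":{"type":"array"},"force":{"type":"number"}},"required":["series"]}

```bash
mkdir -p pics
cat > h.py <<'E'
from workcell import env, eyes, finder
import numpy as np, cv2
from scipy.spatial.transform import Rotation as R
def pts(cam,depth,mask):
    c=eyes.get_calibration(cam);K=np.array(c["intrinsics"]);T=np.linalg.inv(np.array(c["extrinsics"]))
    v,u=np.nonzero(mask&(depth>0));d=depth[v,u]
    P=np.stack([(u-K[0,2])/K[0,0]*d,-(v-K[1,2])/K[1,1]*d,-d,np.ones_like(d)])
    return (T@P).T[:,:3],u,v
def save(n,im): cv2.imwrite('pics/'+n,cv2.cvtColor(im,cv2.COLOR_RGB2BGR))
E
python3 - <<'E'
from h import *
s=env.observe();print({k:np.round(v,3) for k,v in s.items()})
for c in ["scene","side","wrist"]:
    im,d=eyes.grab_frame(c);save(c+'0.png',im);np.savez(c+'0.npz',im=im,d=d)
    print(c,np.round(eyes.get_calibration(c)["extrinsics"],3).tolist())
    for l in ["chassis","lever_knob","carriage","cover"]:
        r=finder.masks_of(c,l)
        for q in r[:1]:
            P,u,v=pts(c,d,q["mask"]);print(c,l,round(q["confidence"],2),q["extent"],np.round(np.median(P,0),3),np.round(np.percentile(P,[1,99],axis=0),3).tolist())
            np.save(f'{c}_{l}.npy',q["mask"])
E
```

```text
{'clock': np.float64(0.0), 'q': array([-0.126,  0.221,  1.528,  0.   ,  1.395, -0.126]), 'joint_vel': array([ 0.001, -0.   , -0.002,  0.001, -0.001,  0.002]), 'tau': array([ -0.   , -49.461, -38.738,   0.07 ,   0.057,  -0.   ]), 'tool_pos': array([0.624, 0.   , 0.238]), 'orientation': array([-2.22e+00, -2.22e+00,  2.00e-03]), 'wrist_force': array([-0.26 , -0.533, -0.225]), 'moment': array([ 0.065, -0.094, -0.004]), 'grasp_force': np.float64(0.0), 'gripper_width': np.float64(1.002)}
scene [[0.408, 0.913, -0.013, -0.256], [-0.669, 0.309, 0.676, 0.314], [0.621, -0.267, 0.737, -1.656], [0.0, 0.0, 0.0, 1.0]]
scene chassis 0.58 [260.1, 164.1, 118.6, 72.6] [0.558 0.017 0.055] [[0.412, -0.134, 0.004], [0.621, 0.231, 0.1]]
scene lever_knob 0.52 [286.7, 193.2, 2.1, 9.2] [ 0.542 -0.07   0.122] [[0.536, -0.074, 0.106], [0.549, -0.065, 0.132]]
scene carriage 0.69 [278.8, 191.3, 20.2, 28.4] [ 0.56  -0.072  0.087] [[0.495, -0.088, 0.059], [0.592, -0.053, 0.131]]
scene cover 0.56 [271.3, 165.3, 92.4, 43.4] [0.492 0.021 0.056] [[0.424, -0.105, 0.052], [0.553, 0.212, 0.097]]
side [[0.967, -0.253, 0.00
[... 319 characters left out ...]
.064, 0.135]]
side carriage 0.98 [299.8, 211.1, 33.6, 21.0] [ 0.546 -0.077  0.087] [[0.499, -0.09, 0.061], [0.589, -0.051, 0.134]]
side cover 0.62 [263.2, 176.3, 52.6, 67.1] [0.481 0.042 0.057] [[0.425, -0.108, 0.051], [0.545, 0.216, 0.063]]
wrist [[1.0, -0.0, -0.001, -0.624], [-0.0, 0.966, -0.257, 0.03], [0.001, 0.257, 0.966, -0.39], [0.0, 0.0, 0.0, 1.0]]
wrist chassis 0.78 [121.4, 0.0, 196.3, 290.9] [0.519 0.08  0.055] [[0.417, -0.119, 0.029], [0.615, 0.191, 0.085]]
wrist carriage 0.81 [207.4, 235.4, 86.7, 20.1] [ 0.564 -0.055  0.085] [[0.498, -0.069, 0.066], [0.59, 0.009, 0.235]]
wrist cover 0.87 [125.9, 0.5, 122.2, 253.3] [0.483 0.085 0.055] [[0.427, -0.071, 0.054], [0.543, 0.19, 0.057]]
```

View pics/scene0.png

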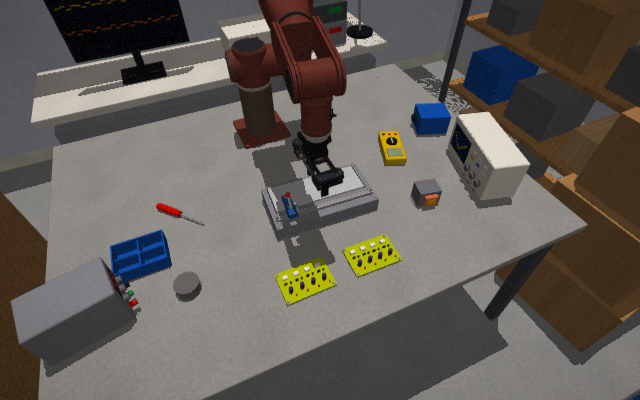

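View pics/wrist0.png

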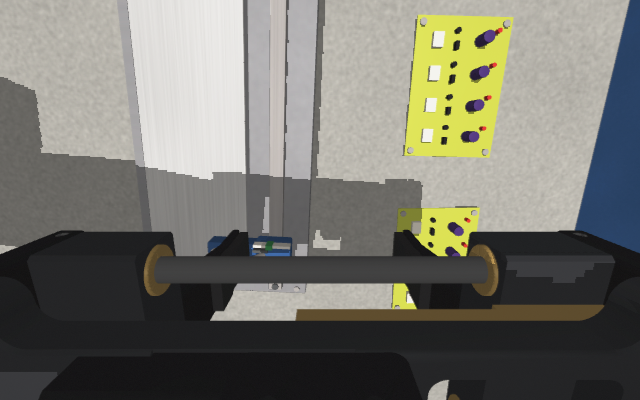

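The chassis is nearly aligned with the world axes, with the carriage at its right end (about pixel 288,205 in scene and 265,248 in wrist). The knob is red. I'll fit the chassis pose now.

Run:
```python
from h import *
for c in ["scene","side","wrist"]:
    z=np.load(c+'0.npz');
    for l in ["chassis","cover"]:
        m=cv2.erode(np.load(f'{c}_{l}.npy').astype(np.uint8),np.ones((1,1)))>0
        P,u,v=pts(c,z['d'],m)
        P=P[(P[:,2]>.046)&(P[:,2]<.068)]
        r=cv2.minAreaRect((P[:,:2]*1000).astype(np.float32));print(c,l,np.round(r[0],1),np.round(r[1],1),round(r[2],2),np.median(P[:,2]).round(4))
# straight edges in wrist view: chassis near edge (x=-100) & far edge (x=+100)
z=np.load('wrist0.npz');d=z['d'];c=eyes.get_calibration('wrist')
P,u,v=pts('wrist',d,np.ones(d.shape,bool)); 
k=(P[:,2]>.050)&(P[:,2]<.075)&(v<230)&(u<330);Q=P[k];vv=v[k]
lo=np.array([Q[vv==i][np.argmin(Q[vv==i][:,0])] for i in range(5,225,5)]);hi=np.array([Q[vv==i][np.argmax(Q[vv==i][:,0])] for i in range(5,225,5)])
for e in(lo,hi):
    p=np.polyfit(e[:,1],e[:,0],1);print('edge x= %.4f + %.4f y'%(p[1],p[0]),np.std(e[:,0]-np.polyval(p,e[:,1])).round(4),np.median(e[:,2]).round(4))
# red knob from side/scene
for cc in["scene","side"]:
    z=np.load(cc+'0.npz');im=z['im'].astype(int);m=(im[...,0]>110)&(im[...,1]<70)&(im[...,2]<70)
    P,u,v=pts(cc,z['d'],m);k=(P[:,2]>.1)&(P[:,2]<.15)&(P[:,0]<.65)&(P[:,0]>.45);print(cc,k.sum(),P[k].mean(0).round(4))
im=np.load('side0.npz')['im'];save('sidecrop.png',cv2.resize(im[150:280,240:360],None,fx=5,fy=4.5,interpolation=cv2.INTER_CUBIC)[:, :])
```

```text
scene chassis [514.3  51.6] [370.5 207.6] 86.71 0.0557
scene cover [483.6  53.5] [321.4 117.6] 87.47 0.0565
side chassis [516.1  48.8] [377.1 200.3] 87.11 0.0566
side cover [485.2  58.3] [341.6 115.6] 87.01 0.0573
wrist chassis [512.6  32.5] [330.9 200.9] 87.1 0.0549
wrist cover [483.2  55.9] [277.6 117.2] 87.61 0.0553
edge x= 0.4116 + 0.0519 y 0.0005 0.0533
edge x= 0.6110 + 0.0513 y 0.0003 0.0534
scene 10 [ 0.5587 -0.1779  0.1273]
side 11 [ 0.537  -0.0739  0.1316]
```

View pics/sidecrop.png

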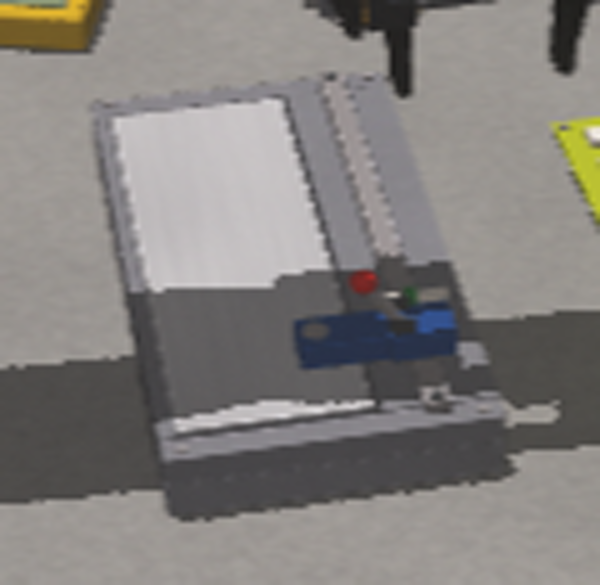

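Emit:
{"api": "jog_arm", "payload": {"series": [[-3, -42, 0, 0, 0, 0.02, 0], [-6, -84, 20, 0, 0, 0.04, 0], [-9, -126, 60, 0, 0, 0.0516, 0], [-13, -168, 100, 0, 0, 0.0516, 0], [-13, -168, 130, 0, 0, 0.0516, 0], [-13, -168, 140, 0, 0, 0.0516, 0], [-13, -168, 140, 0, 0, 0.0516, 0], [-13, -168, 140, 0, 0, 0.0516, 0]], "force": 20}}

```text
clock: 1.55
tool_pos: [0.4594, -0.0133, 0.1016]
orientation: [2.276, 2.162, 0.003]
wrist_force: [-0.7, 0.5, 0.0]
gripper_width: 0.357
grasp_force: 0.0
```

Emit:
{"api": "jog_arm", "payload": {"series": [[0, 0, 0, 0, 0, 0, 0], [0, -2, 8, 0, 0, 0, 0], [0, -2, 15, 0, 0, 0, 0], [0, -2, 15, 0, 0, 0, 0], [0, -2, 15, 0, 0, 0, 0], [0, -2, 15, 0, 0, 0, 0], [0, -2, 15, 0, 0, 0, 0], [0, -2, 15, 0, 0, 0, 0]]}}

```text
clock: 2.35
tool_pos: [0.4552, -0.0129, 0.0848]
orientation: [2.278, 2.163, 0.0]
wrist_force: [0.6, 0.0, 0.2]
gripper_width: 0.003
grasp_force: 0.0
```

Emit:
{"api": "jog_arm", "payload": {"series": [[0, 0, 6, 0, 0, 0, 0], [0, 0, 10, 0, 0, 0, 0], [0, 0, 13, 0, 0, 0, 0], [0, 0, 13, 0, 0, 0, 0], [0, 0, 13, 0, 0, 0, 0]]}}

```text
clock: 2.85
tool_pos: [0.4548, -0.0129, 0.0715]
orientation: [-2.277, -2.163, 0.001]
wrist_force: [-1.9, -0.9, 2.8]
gripper_width: 0.003
grasp_force: 1.2
```

Emit:
{"api": "jog_arm", "payload": {"series": [[0, 0, 2, 0, 0, 0, 0], [0, 0, 2, 0, 0, 0, 0], [0, 0, 2, 0, 0, 0, 0]]}}

```text
clock: 3.15
tool_pos: [0.455, -0.0129, 0.0696]
orientation: [-2.278, -2.163, 0.0]
wrist_force: [-1.5, 0.1, 3.8]
gripper_width: 0.001
grasp_force: 1.7
```

Emit:
{"api": "jog_arm", "payload": {"series": [[0, 0, 1, 0, 0, 0, 0], [0, 0, 2, 0, 0, 0, 0], [0, 0, 2, 0, 0, 0, 0]]}}

```text
clock: 3.45
tool_pos: [0.4551, -0.0129, 0.0676]
orientation: [2.278, 2.163, 0.0]
wrist_force: [-2.3, 0.4, 4.1]
gripper_width: 0.002
grasp_force: 2.4
```

Emit:
{"api": "jog_arm", "payload": {"series": [[5, 0, 0, 0, 0, 0, 0], [10, 0, 0, 0, 0, 0, 0], [10, 0, 0, 0, 0, 0, 0]]}}

```text
clock: 3.75
tool_pos: [0.4564, -0.0025, 0.068]
orientation: [2.277, 2.163, 0.002]
wrist_force: [1.2, -1.3, 3.9]
gripper_width: 0.008
grasp_force: 2.2
```

Emit:
{"api": "jog_arm", "payload": {"series": [[5, 0, 0, 0, 0, 0, 0], [10, 0, 0, 0, 0, 0, 0], [10, 0, 0, 0, 0, 0, 0]]}}

```text
clock: 4.05
tool_pos: [0.4563, 0.0078, 0.0676]
orientation: [2.278, 2.164, 0.001]
wrist_force: [1.5, -0.6, 3.2]
gripper_width: 0.01
grasp_force: 2.3
```

Emit:
{"api": "jog_arm", "payload": {"series": [[5, 0, 0, 0, 0, 0, 0], [10, 0, 0, 0, 0, 0, 0], [10, 0, 0, 0, 0, 0, 0]]}}

```text
clock: 4.35
tool_pos: [0.4565, 0.0178, 0.0675]
orientation: [-2.277, -2.163, -0.001]
wrist_force: [0.6, 0.6, 4.5]
gripper_width: 0.006
grasp_force: 2.4
```

Emit:
{"api": "jog_arm", "payload": {"series": [[5, 0, 0, 0, 0, 0, 0], [10, 0, 0, 0, 0, 0, 0], [10, 0, 0, 0, 0, 0, 0]]}}

```text
clock: 4.65
tool_pos: [0.457, 0.0278, 0.0675]
orientation: [-2.277, -2.163, -0.001]
wrist_force: [0.2, 0.4, 4.4]
gripper_width: 0.005
grasp_force: 2.4
```

Emit:
{"api": "jog_arm", "payload": {"series": [[5, 0, 0, 0, 0, 0, 0], [10, 0, 0, 0, 0, 0, 0], [10, 0, 0, 0, 0, 0, 0]]}}

```text
clock: 4.95
tool_pos: [0.4576, 0.0378, 0.0675]
orientation: [-2.277, -2.163, -0.001]
wrist_force: [0.5, -0.6, 4.6]
gripper_width: 0.004
grasp_force: 2.4
```

Emit:
{"api": "jog_arm", "payload": {"series": [[5, 0, 0, 0, 0, 0, 0], [10, 0, 0, 0, 0, 0, 0], [10, 0, 0, 0, 0, 0, 0]]}}

```text
clock: 5.25
tool_pos: [0.4581, 0.0478, 0.0675]
orientation: [-2.277, -2.163, -0.001]
wrist_force: [0.1, -0.3, 4.9]
gripper_width: 0.003
grasp_force: 2.4
```

Emit:
{"api": "jog_arm", "payload": {"series": [[5, 0, 0, 0, 0, 0, 0], [10, 0, 0, 0, 0, 0, 0], [10, 0, 0, 0, 0, 0, 0]]}}

```text
clock: 5.55
tool_pos: [0.4586, 0.0578, 0.0675]
orientation: [-2.277, -2.163, -0.001]
wrist_force: [0.9, -0.0, 4.5]
gripper_width: 0.005
grasp_force: 2.4
```

Emit:
{"api": "jog_arm", "payload": {"series": [[5, 0, 0, 0, 0, 0, 0], [10, 0, 0, 0, 0, 0, 0], [10, 0, 0, 0, 0, 0, 0]]}}

```text
clock: 5.85
tool_pos: [0.4591, 0.0678, 0.0676]
orientation: [-2.277, -2.164, -0.001]
wrist_force: [0.8, 0.3, 4.4]
gripper_width: 0.006
grasp_force: 2.4
```

Emit:
{"api": "jog_arm", "payload": {"series": [[5, 0, 0, 0, 0, 0, 0], [10, 0, 0, 0, 0, 0, 0], [10, 0, 0, 0, 0, 0, 0]]}}

```text
clock: 6.15
tool_pos: [0.4596, 0.0777, 0.0675]
orientation: [-2.277, -2.163, -0.001]
wrist_force: [0.6, 0.5, 4.9]
gripper_width: 0.007
grasp_force: 2.4
```

Emit:
{"api": "jog_arm", "payload": {"series": [[5, 0, 0, 0, 0, 0, 0], [10, 0, 0, 0, 0, 0, 0], [10, 0, 0, 0, 0, 0, 0]]}}

```text
clock: 6.45
tool_pos: [0.4601, 0.0877, 0.0676]
orientation: [-2.277, -2.163, -0.001]
wrist_force: [-0.5, -0.4, 5.2]
gripper_width: 0.004
grasp_force: 2.4
```

Emit:
{"api": "jog_arm", "payload": {"series": [[5, 0, 0, 0, 0, 0, 0], [10, 0, 0, 0, 0, 0, 0], [10, 0, 0, 0, 0, 0, 0]]}}

```text
clock: 6.75
tool_pos: [0.4607, 0.0977, 0.0675]
orientation: [-2.277, -2.164, -0.001]
wrist_force: [0.4, 0.8, 4.5]
gripper_width: 0.005
grasp_force: 2.4
```

Emit:
{"api": "jog_arm", "payload": {"series": [[5, 0, 0, 0, 0, 0, 0], [10, 0, 0, 0, 0, 0, 0], [10, 0, 0, 0, 0, 0, 0]]}}

```text
clock: 7.05
tool_pos: [0.4613, 0.1068, 0.0679]
orientation: [2.277, 2.163, -0.001]
wrist_force: [-1.5, -4.9, 8.6]
gripper_width: 0.006
grasp_force: 5.6
```

Emit:
{"api": "jog_arm", "payload": {"series": [[5, 0, 0, 0, 0, 0, 0], [10, 0, 0, 0, 0, 0, 0], [10, 0, 0, 0, 0, 0, 0]]}}

```text
clock: 7.35
tool_pos: [0.4628, 0.1165, 0.0688]
orientation: [2.276, 2.162, 0.0]
wrist_force: [-0.3, -6.3, 12.5]
gripper_width: 0.005
grasp_force: 6.1
```

Emit:
{"api": "jog_arm", "payload": {"series": [[5, 0, 0, 0, 0, 0, 0], [10, 0, 0, 0, 0, 0, 0], [10, 0, 0, 0, 0, 0, 0]]}}

```text
clock: 7.65
tool_pos: [0.4636, 0.1268, 0.0689]
orientation: [2.276, 2.162, 0.002]
wrist_force: [0.2, -5.7, 10.9]
gripper_width: 0.003
grasp_force: 5.8
```

Emit:
{"api": "jog_arm", "payload": {"series": [[5, 0, 0, 0, 0, 0, 0], [10, 0, 0, 0, 0, 0, 0], [10, 0, 0, 0, 0, 0, 0]]}}

```text
clock: 7.95
tool_pos: [0.4642, 0.1369, 0.0688]
orientation: [2.276, 2.162, 0.002]
wrist_force: [1.2, -5.7, 10.9]
gripper_width: 0.003
grasp_force: 5.5
```

Emit:
{"api": "jog_arm", "payload": {"series": [[5, 0, 0, 0, 0, 0, 0], [10, 0, 0, 0, 0, 0, 0], [10, 0, 0, 0, 0, 0, 0]]}}

```text
clock: 8.25
tool_pos: [0.4636, 0.1476, 0.0677]
orientation: [2.278, 2.164, 0.002]
wrist_force: [0.8, -0.3, 4.0]
gripper_width: 0.001
grasp_force: 2.3
```

Emit:
{"api": "jog_arm", "payload": {"series": [[-1, 0, 0, 0, 0, 0, 0], [-2, 0, 0, 0, 0, 0, 0], [-2, 0, 0, 0, 0, 0, 0]]}}

```text
clock: 8.55
tool_pos: [0.463, 0.1453, 0.0675]
orientation: [-2.278, -2.163, -0.001]
wrist_force: [0.1, 3.2, 4.2]
gripper_width: 0.004
grasp_force: 2.4
```

Emit:
{"api": "jog_arm", "payload": {"series": [[-1, 0, 0, 0, 0, 0, 0], [-2, 0, 0, 0, 0, 0, 0], [-2, 0, 0, 0, 0, 0, 0]]}}

```text
clock: 8.85
tool_pos: [0.4629, 0.1433, 0.0677]
orientation: [-2.278, -2.162, -0.001]
wrist_force: [0.1, 4.5, 6.2]
gripper_width: 0.003
grasp_force: 3.5
```

Emit:
{"api": "jog_arm", "payload": {"series": [[-1, 0, 0, 0, 0, 0, 0], [-2, 0, 0, 0, 0, 0, 0], [-2, 0, 0, 0, 0, 0, 0]]}}

```text
clock: 9.15
tool_pos: [0.463, 0.1419, 0.0679]
orientation: [-2.278, -2.162, -0.003]
wrist_force: [-0.5, 7.3, 7.8]
gripper_width: 0.002
grasp_force: 4.7
```

Emit:
{"api": "jog_arm", "payload": {"series": [[-1, 0, 0, 0, 0, 0, 0], [-2, 0, 0, 0, 0, 0, 0], [-2, 0, 0, 0, 0, 0, 0]]}}

```text
clock: 9.45
tool_pos: [0.4631, 0.1406, 0.0682]
orientation: [-2.277, -2.161, -0.005]
wrist_force: [-1.2, 10.1, 8.8]
gripper_width: 0.008
grasp_force: 6.1
```

Emit:
{"api": "jog_arm", "payload": {"series": [[-1, 0, 0, 0, 0, 0, 0], [-2, 0, 0, 0, 0, 0, 0], [-2, 0, 0, 0, 0, 0, 0]]}}

```text
clock: 9.75
tool_pos: [0.4632, 0.1391, 0.0685]
orientation: [-2.277, -2.161, -0.006]
wrist_force: [-0.9, 12.6, 9.3]
gripper_width: 0.003
grasp_force: 7.7
```

Emit:
{"api": "jog_arm", "payload": {"series": [[-1, 0, 0, 0, 0, 0, 0], [-2, 0, 0, 0, 0, 0, 0], [-2, 0, 0, 0, 0, 0, 0]]}}

```text
clock: 10.05
tool_pos: [0.4634, 0.1362, 0.0687]
orientation: [-2.278, -2.163, -0.005]
wrist_force: [-1.2, 7.6, 11.9]
gripper_width: 0.007
grasp_force: 5.8
```

Emit:
{"api": "jog_arm", "payload": {"series": [[-1, 0, 0, 0, 0, 0, 0], [-2, 0, 0, 0, 0, 0, 0], [-2, 0, 0, 0, 0, 0, 0]]}}

```text
clock: 10.35
tool_pos: [0.4635, 0.1341, 0.0689]
orientation: [-2.278, -2.163, -0.005]
wrist_force: [-1.3, 7.0, 10.7]
gripper_width: 0.003
grasp_force: 5.8
```

Emit:
{"api": "jog_arm", "payload": {"series": [[0, 0, -8, 0, 0, 0, 0], [-20, 0, -8, 0, 0, 0, 0], [-38, 0, -8, 0, 0, 0, 0], [-38, 0, -5, 0, 0, 0, 0], [-38, 0, 0, 0, 0, 0, 0], [-37, 0, 0, 0, 0, 0, 0], [-36, 0, 0, 0, 0, 0, 0], [-36, 0, 0, 0, 0, 0, 0]]}}

```text
clock: 11.15
tool_pos: [0.4607, 0.0973, 0.0677]
orientation: [2.277, 2.164, -0.0]
wrist_force: [-0.7, -3.0, 4.2]
gripper_width: 0.004
grasp_force: 2.3
```

Emit:
{"api": "jog_arm", "payload": {"series": [[1, 0, 0, 0, 0, 0, 0], [2, 0, 0, 0, 0, 0, 0], [2, 0, 0, 0, 0, 0, 0]]}}

```text
clock: 11.45
tool_pos: [0.461, 0.0993, 0.0677]
orientation: [2.278, 2.163, 0.001]
wrist_force: [-0.3, -2.6, 4.1]
gripper_width: 0.003
grasp_force: 2.3
```

Emit:
{"api": "jog_arm", "payload": {"series": [[1, 0, 0, 0, 0, 0, 0], [2, 0, 0, 0, 0, 0, 0], [2, 0, 0, 0, 0, 0, 0]]}}

```text
clock: 11.75
tool_pos: [0.4611, 0.1011, 0.0676]
orientation: [2.278, 2.163, 0.001]
wrist_force: [0.3, -2.5, 4.8]
gripper_width: 0.003
grasp_force: 2.3
```

Emit:
{"api": "jog_arm", "payload": {"series": [[1, 0, 0, 0, 0, 0, 0], [2, 0, 0, 0, 0, 0, 0], [2, 0, 0, 0, 0, 0, 0]]}}

```text
clock: 12.05
tool_pos: [0.4611, 0.1031, 0.0676]
orientation: [2.278, 2.163, 0.0]
wrist_force: [-0.0, -2.8, 3.7]
gripper_width: 0.007
grasp_force: 2.4
```

Emit:
{"api": "jog_arm", "payload": {"series": [[1, 0, 0, 0, 0, 0, 0], [2, 0, 0, 0, 0, 0, 0], [2, 0, 0, 0, 0, 0, 0]]}}

```text
clock: 12.35
tool_pos: [0.4611, 0.1047, 0.0676]
orientation: [2.278, 2.163, -0.001]
wrist_force: [-0.3, -4.3, 5.4]
gripper_width: 0.003
grasp_force: 3.5
```

Emit:
{"api": "jog_arm", "payload": {"series": [[1, 0, 0, 0, 0, 0, 0], [2, 0, 0, 0, 0, 0, 0], [2, 0, 0, 0, 0, 0, 0]]}}

```text
clock: 12.65
tool_pos: [0.4613, 0.1061, 0.0678]
orientation: [2.277, 2.163, -0.002]
wrist_force: [-1.0, -7.3, 7.3]
gripper_width: -0.001
grasp_force: 5.0
```

Emit:
{"api": "jog_arm", "payload": {"series": [[1, 0, 0, 0, 0, 0, 0], [2, 0, 0, 0, 0, 0, 0], [2, 0, 0, 0, 0, 0, 0]]}}

```text
clock: 12.95
tool_pos: [0.4614, 0.1072, 0.0679]
orientation: [2.276, 2.163, -0.004]
wrist_force: [-1.0, -11.2, 9.5]
gripper_width: 0.005
grasp_force: 6.6
```

Emit:
{"api": "jog_arm", "payload": {"series": [[0, 0, -30, 0, 0, 0, 0], [-20, 0, -42, 0, 0, 0, 0], [-65, 0, -42, 0, 0, 0, 0], [-110, 0, -42, 0, 0, 0, 0], [-155, 0, -42, 0, 0, 0, 0], [-200, 0, -42, 0, 0, 0, 0], [-218, 0, -42, 0, 0, 0, 0], [-218, 0, -42, 0, 0, 0, 0]]}}

```text
clock: 13.75
tool_pos: [0.4494, -0.1102, 0.1088]
orientation: [-2.281, -2.158, -0.0]
wrist_force: [-0.7, -0.3, -0.6]
gripper_width: 0.007
grasp_force: 0.0
```

Emit:
{"api": "jog_arm", "payload": {"series": [[0, 34, 0, 0, 0, 0, 0], [0, 67, 0, 0, 0, 0, 0], [0, 67, 0, 0, 0, 0, 0], [0, 67, 0, 0, 0, 0, 0], [0, 67, 0, 0, 0, 0, 0]]}}

```text
clock: 14.25
tool_pos: [0.5156, -0.1109, 0.1087]
orientation: [-2.275, -2.163, 0.001]
wrist_force: [-0.4, 0.4, -0.6]
gripper_width: 0.008
grasp_force: 0.0
```

Run:
```python
from h import *
for c in ["side","wrist"]:
    im,d=eyes.grab_frame(c)
    if c=="side": im=cv2.resize(im[150:280,240:360],None,fx=5,fy=4.5,interpolation=cv2.INTER_CUBIC)
    else: save('w1.png',im)
    save(c+'1.png',im)
p=env.observe()["tool_pos"];d=np.array(p[:2])-[.514,.049];print(np.round(p,4),d@[.9987,-.0516],d@[.0516,.9987])
```

```text
[ 0.5159 -0.1114  0.1092] 0.010155637518327163 -0.1601370903608411
```

View pics/side1.png

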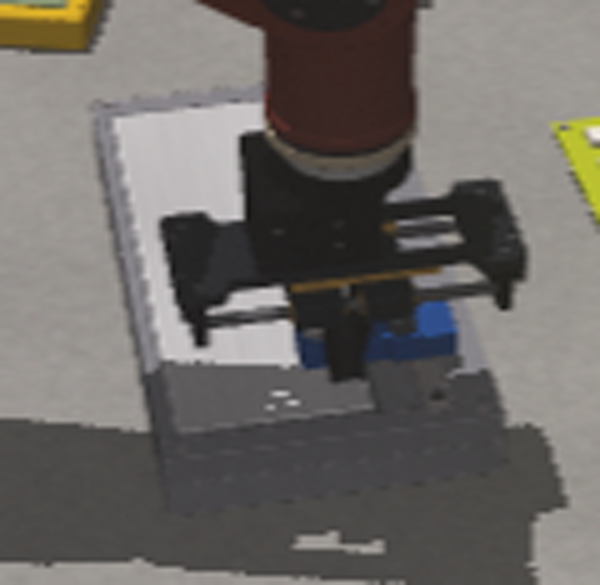

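The closed fingers stand just in front (-y) of the clamp arm (finger about pixel 345,360, arm about 345,345). I'll lower them and push.

Emit:
{"api": "jog_arm", "payload": {"series": [[0, 2, 10, 0, 0, 0, 0], [0, 2, 20, 0, 0, 0, 0], [0, 2, 20, 0, 0, 0, 0], [5, 2, 20, 0, 0, 0, 0], [10, 2, 20, 0, 0, 0, 0], [16, 2, 20, 0, 0, 0, 0], [22, 2, 20, 0, 0, 0, 0], [30, 2, 20, 0, 0, 0, 0]]}}

```text
clock: 15.15
tool_pos: [0.5207, -0.0827, 0.0899]
orientation: [2.277, 2.162, -0.001]
wrist_force: [-0.9, -4.4, 0.3]
gripper_width: 0.002
grasp_force: 2.3
```

Emit:
{"api": "jog_arm", "payload": {"series": [[8, 0, 0, 0, 0, 0, 0], [16, 0, 0, 0, 0, 0, 0], [24, 0, 0, 0, 0, 0, 0], [32, 0, 0, 0, 0, 0, 0], [40, 0, 0, 0, 0, 0, 0]]}}

```text
clock: 15.65
tool_pos: [0.5228, -0.0418, 0.0898]
orientation: [2.278, 2.163, 0.0]
wrist_force: [-0.6, -4.5, 2.9]
gripper_width: 0.005
grasp_force: 2.3
```

Emit:
{"api": "jog_arm", "payload": {"series": [[8, 0, 0, 0, 0, 0, 0], [16, 0, 0, 0, 0, 0, 0], [24, 0, 0, 0, 0, 0, 0], [32, 0, 0, 0, 0, 0, 0], [40, 0, 0, 0, 0, 0, 0], [48, 0, 0, 0, 0, 0, 0], [56, 0, 0, 0, 0, 0, 0], [64, 0, 0, 0, 0, 0, 0]]}}

```text
clock: 16.45
tool_pos: [0.526, 0.0221, 0.0896]
orientation: [2.278, 2.163, 0.0]
wrist_force: [0.7, -5.0, 3.1]
gripper_width: 0.005
grasp_force: 2.3
```

Emit:
{"api": "jog_arm", "payload": {"series": [[8, 0, 0, 0, 0, 0, 0], [16, 0, 0, 0, 0, 0, 0], [24, 0, 0, 0, 0, 0, 0], [32, 0, 0, 0, 0, 0, 0], [40, 0, 0, 0, 0, 0, 0], [48, 0, 0, 0, 0, 0, 0], [54, 0, 0, 0, 0, 0, 0], [54, 0, 0, 0, 0, 0, 0]]}}

```text
clock: 17.25
tool_pos: [0.5281, 0.0768, 0.0891]
orientation: [-2.276, -2.163, -0.0]
wrist_force: [0.2, 0.6, 0.1]
gripper_width: 0.001
grasp_force: 0.0
```

Run:
```python
from h import *
s=env.observe();p=s["tool_pos"];d=np.array(p[:2])-[.514,.049];print(np.round(p,4),d@[.9987,-.0516],d@[.0516,.9987],s['wrist_force'])
for c in ["side","wrist","scene"]:
    im,dd=eyes.grab_frame(c);np.savez(c+'2.npz',im=im,d=dd)
    for q in finder.masks_of(c,"carriage")[:1]:
        P,u,v=pts(c,dd,q["mask"]);P=P[(P[:,2]>.08)&(P[:,2]<.092)]
        L=(P[:,:2]-[.514,.049])@np.array([[.9987,.0516],[-.0516,.9987]])
        print(c,q["confidence"],len(P),np.percentile(L,[2,50,98],axis=0).round(4).tolist())
    save(c+'2.png',im)
```

```text
[0.5281 0.0768 0.0891] 0.012672209004945822 0.02851338803222676 [0.22560685 0.62370436 0.14630548]Traceback (most recent call last):
  File "<stdin>", line 8, in <module>
    return _quantile_unchecked(
        a, q, axis, out, overwrite_input, method, keepdims, weights)
    return _ureduce(a,
                    func=_quantile_ureduce_func,
    ...<5 lines>...
                    overwrite_input=overwrite_input,
                    method=method)
    r = func(a, **kwargs)
    result = _quantile(arr,
                       quantiles=q,
    ...<2 lines>...
                       out=out,
                       weights=wgt)
    slices_having_nans = np.isnan(arr[-1, ...])
                                  ~~~^^^^^^^^^
IndexError: index -1 is out of bounds for axis 0 with size 0
```

Emit:
{"api": "jog_arm", "payload": {"series": [[2, 0, 0, 0, 0, 0, 0], [5, 0, 0, 0, 0, 0, 0], [8, 0, 0, 0, 0, 0, 0], [11, 0, 0, 0, 0, 0, 0], [14, 0, 0, 0, 0, 0, 0], [16, 0, 0, 0, 0, 0, 0], [17, 0, 0, 0, 0, 0, 0], [18, 0, 0, 0, 0, 0, 0]]}}

```text
clock: 18.15
tool_pos: [0.5296, 0.0935, 0.0895]
orientation: [2.278, 2.164, -0.0]
wrist_force: [-2.3, -3.8, -2.0]
gripper_width: 0.006
grasp_force: 2.0
```

Emit:
{"api": "jog_arm", "payload": {"series": [[0.5, 0, 0, 0, 0, 0, 0], [1, 0, 0, 0, 0, 0, 0], [1.5, 0, 0, 0, 0, 0, 0], [2, 0, 0, 0, 0, 0, 0], [2, 0, 0, 0, 0, 0, 0], [2, 0, 0, 0, 0, 0, 0]]}}

```text
clock: 18.75
tool_pos: [0.5297, 0.0954, 0.0895]
orientation: [-2.278, -2.163, -0.0]
wrist_force: [-3.5, -3.1, -2.2]
gripper_width: 0.002
grasp_force: 1.8
```

Emit:
{"api": "jog_arm", "payload": {"series": [[0.5, 0, 0, 0, 0, 0, 0], [1, 0, 0, 0, 0, 0, 0], [1.5, 0, 0, 0, 0, 0, 0], [1.5, 0, 0, 0, 0, 0, 0], [1.5, 0, 0, 0, 0, 0, 0], [1.5, 0, 0, 0, 0, 0, 0]]}}

```text
clock: 19.35
tool_pos: [0.5298, 0.097, 0.0896]
orientation: [2.278, 2.163, 0.0]
wrist_force: [-2.0, -4.0, -1.6]
gripper_width: 0.005
grasp_force: 1.7
```

Emit:
{"api": "jog_arm", "payload": {"series": [[-10, 0, 0, 0, 0, 0, 0], [-30, 0, -5, 0, 0, 0, 0], [-60, -30, -50, 0, 0, 0, 0], [-80, -70, -70, 0, 0, 0, 0], [-80, -90, -70, 0, 0, 0, 0], [-80, -90, -70, 0, 0, 0, 0], [-80, -90, -70, 0, 0, 0, 0]]}}

```text
clock: 20.05
tool_pos: [0.4369, 0.0215, 0.1606]
orientation: [2.277, 2.161, 0.005]
wrist_force: [0.5, 0.9, 0.6]
gripper_width: 0.003
grasp_force: 0.0
```

Run:
```python
from h import *
s=env.observe();p=s["tool_pos"];d=np.array(p[:2])-[.514,.049];print(np.round(p,4),d@[.9987,-.0516],d@[.0516,.9987])
M=np.array([[.9987,.0516],[-.0516,.9987]])
for c in ["side","wrist","scene"]:
    im,dd=eyes.grab_frame(c);np.savez(c+'2.npz',im=im,d=dd);save(c+'2.png',im)
    for n in ("carriage","lever_knob","cover"):
      for q in finder.masks_of(c,n)[:1]:
        P,u,v=pts(c,dd,q["mask"]);
        if n=="carriage":P=P[(P[:,2]>.08)&(P[:,2]<.092)]
        if len(P)<3: continue
        L=(P[:,:2]-[.514,.049])@M
        print(c,n,round(q["confidence"],2),len(P),np.percentile(L,[2,50,98],axis=0).round(4).tolist(),P[:,2].max())
```

```text
[0.4369 0.0215 0.1606] -0.07556493251748159 -0.03145612879720588
side carriage 0.83 205 [[-0.0081, 0.0545], [0.0339, 0.068], [0.0803, 0.089]] 0.0919820228304753
side cover 0.88 2207 [[-0.0847, -0.1577], [-0.0291, -0.045], [0.0252, 0.1263]] 0.22508913537303576
wrist carriage 0.85 5276 [[-0.0109, 0.0585], [0.0295, 0.0726], [0.0788, 0.0882]] 0.09199719856962357
wrist lever_knob 0.98 821 [[0.02, 0.0669], [0.0252, 0.0731], [0.0479, 0.081]] 0.13256379806859248
wrist cover 0.88 30459 [[-0.0877, -0.0485], [-0.0356, 0.0478], [0.0223, 0.1288]] 0.22047270650373624
scene carriage 0.5 160 [[-0.007, 0.0568], [0.0517, 0.0706], [0.0834, 0.0886]] 0.09170765470709785
scene lever_knob 0.42 35 [[0.029, 0.0685], [0.0383, 0.0727], [0.0509, 0.0771]] 0.13350770362340458
scene cover 0.93 2064 [[-0.0889, -0.1553], [-0.0302, -0.0143], [0.0261, 0.1594]] 0.13439176023452315
```

View pics/wrist2.png

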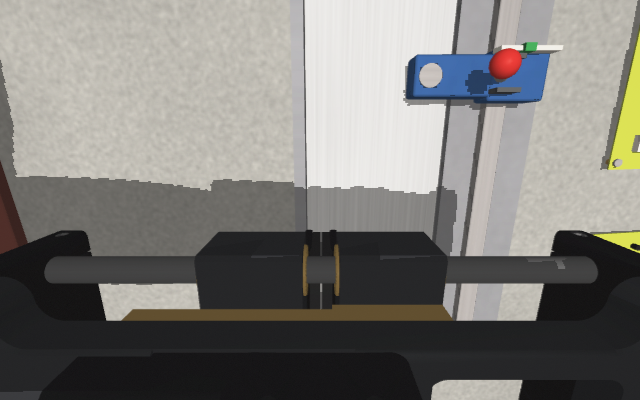

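The wrist view shows the blue carriage (410-548, 55-100) with the knob at (505,64) and the green mark at (530,47). The camera puts the foot at y ≈ 72.5 mm and the bar was felt at 72.2 mm, so they agree. Next is the lever.

Emit:
{"api": "jog_arm", "payload": {"series": [[40, 10, 0, 0, 0, 0, 0], [80, 35, 0, 0, 0, 0, 0], [102, 62, 0, 0, 0, 0, 0], [102, 62, 5, 0, 0, 0, 0], [102, 62, 15, 0, 0, 0, 0], [102, 62, 26, 0, 0, 0, 0], [102, 62, 26, 0, 0, 0, 0], [102, 62, 26, 0, 0, 0, 0]]}}

```text
clock: 21.45
tool_pos: [0.502, 0.1196, 0.1329]
orientation: [-2.279, -2.162, 0.002]
wrist_force: [0.4, 1.1, 0.6]
gripper_width: 0.007
grasp_force: 0.0
```

Emit:
{"api": "jog_arm", "payload": {"series": [[0, 5, 0, 0, 0, 0, 0], [0, 10, 0, 0, 0, 0, 0], [0, 15, 0, 0, 0, 0, 0], [0, 20, 0, 0, 0, 0, 0], [0, 23, 0, 0, 0, 0, 0], [0, 26, 0, 0, 0, 0, 0]]}}

```text
clock: 22.05
tool_pos: [0.5292, 0.119, 0.1335]
orientation: [-2.278, -2.163, 0.0]
wrist_force: [0.4, 0.2, 0.9]
gripper_width: 0.006
grasp_force: 0.0
```

Emit:
{"api": "jog_arm", "payload": {"series": [[0, 2, 0, 0, 0, 0, 0], [0, 4, 0, 0, 0, 0, 0], [0, 6, 0, 0, 0, 0, 0]]}}

```text
clock: 22.35
tool_pos: [0.5346, 0.1187, 0.1334]
orientation: [-2.277, -2.163, 0.001]
wrist_force: [-3.3, 0.7, 1.9]
gripper_width: 0.007
grasp_force: 1.4
```

Emit:
{"api": "jog_arm", "payload": {"series": [[0, 2, 0, 0, 0, 0, 0], [0, 4, 0, 0, 0, 0, 0], [0, 6, 0, 0, 0, 0, 0]]}}

```text
clock: 22.65
tool_pos: [0.541, 0.1184, 0.1336]
orientation: [2.278, 2.163, 0.0]
wrist_force: [-2.4, 0.1, 1.2]
gripper_width: 0.006
grasp_force: 1.3
```

Emit:
{"api": "jog_arm", "payload": {"series": [[0, 2, 0, 0, 0, 0, 0], [0, 4, 0, 0, 0, 0, 0], [0, 6, 0, 0, 0, 0, 0]]}}

```text
clock: 22.95
tool_pos: [0.5467, 0.118, 0.1335]
orientation: [-2.278, -2.163, 0.001]
wrist_force: [-3.2, -0.3, 3.9]
gripper_width: 0.006
grasp_force: 2.2
```

Emit:
{"api": "jog_arm", "payload": {"series": [[0, 2, 0, 0, 0, 0, 0], [0, 4, 0, 0, 0, 0, 0], [0, 6, 0, 0, 0, 0, 0]]}}

```text
clock: 23.25
tool_pos: [0.553, 0.1177, 0.1336]
orientation: [-2.278, -2.163, 0.0]
wrist_force: [-3.6, 0.6, 2.6]
gripper_width: 0.005
grasp_force: 2.0
```

Emit:
{"api": "jog_arm", "payload": {"series": [[0, 2, 0, 0, 0, 0, 0], [0, 4, 0, 0, 0, 0, 0], [0, 6, 0, 0, 0, 0, 0]]}}

```text
clock: 23.55
tool_pos: [0.5592, 0.1174, 0.1336]
orientation: [2.278, 2.163, 0.0]
wrist_force: [-2.5, 0.1, 2.5]
gripper_width: 0.004
grasp_force: 1.5
```

Emit:
{"api": "jog_arm", "payload": {"series": [[0, 1, 0, 0, 0, 0, 0], [0, 2, 0, 0, 0, 0, 0]]}}

```text
clock: 23.75
tool_pos: [0.5611, 0.1173, 0.1335]
orientation: [2.278, 2.163, 0.0]
wrist_force: [-2.6, 0.1, 2.9]
gripper_width: 0.003
grasp_force: 1.4
```

Emit:
{"api": "jog_arm", "payload": {"series": [[0, 1, 0, 0, 0, 0, 0], [0, 2, 0, 0, 0, 0, 0]]}}

```text
clock: 23.95
tool_pos: [0.5629, 0.1172, 0.1335]
orientation: [-2.278, -2.163, 0.0]
wrist_force: [-3.2, 1.0, 1.7]
gripper_width: 0.005
grasp_force: 1.4
```

Emit:
{"api": "jog_arm", "payload": {"series": [[0, 0.5, 0, 0, 0, 0, 0], [0, 1, 0, 0, 0, 0, 0]]}}

```text
clock: 24.15
tool_pos: [0.5637, 0.1172, 0.1334]
orientation: [-2.278, -2.163, 0.0]
wrist_force: [-2.8, 0.9, 0.8]
gripper_width: 0.008
grasp_force: 1.4
```

Emit:
{"api": "jog_arm", "payload": {"series": [[0, 0.5, 0, 0, 0, 0, 0], [0, 1, 0, 0, 0, 0, 0]]}}

```text
clock: 24.35
tool_pos: [0.5646, 0.1171, 0.1333]
orientation: [-2.278, -2.163, 0.001]
wrist_force: [-3.0, 0.9, 1.0]
gripper_width: 0.006
grasp_force: 1.7
```

Run:
```python
from h import *
im,d=eyes.grab_frame("side");np.savez('side3.npz',im=im,d=d)
save('side3.png',cv2.resize(im[150:230,270:370],None,fx=7,fy=7,interpolation=cv2.INTER_CUBIC))
```

```text
(no output)
```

View pics/side3.png

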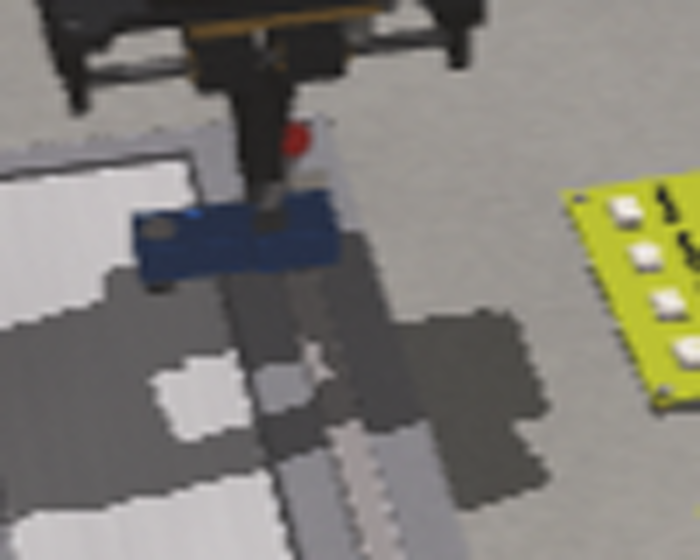

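Emit:
{"api": "jog_arm", "payload": {"series": [[0, 0.5, 0, 0, 0, 0, 0], [0, 1, 0, 0, 0, 0, 0]]}}

```text
clock: 24.6
tool_pos: [0.5653, 0.1171, 0.1332]
orientation: [-2.277, -2.163, 0.002]
wrist_force: [-5.1, 0.1, 0.8]
gripper_width: 0.007
grasp_force: 2.5
```

Emit:
{"api": "jog_arm", "payload": {"series": [[0, 0.5, 0, 0, 0, 0, 0], [0, 1, 0, 0, 0, 0, 0]]}}

```text
clock: 24.8
tool_pos: [0.566, 0.1171, 0.1331]
orientation: [-2.277, -2.162, 0.002]
wrist_force: [-6.0, 0.5, 0.8]
gripper_width: 0.004
grasp_force: 3.2
```

Emit:
{"api": "jog_arm", "payload": {"series": [[0, 0.5, 0, 0, 0, 0, 0], [0, 1, 0, 0, 0, 0, 0]]}}

```text
clock: 25.0
tool_pos: [0.5665, 0.117, 0.133]
orientation: [-2.276, -2.162, 0.004]
wrist_force: [-8.5, 0.7, 2.3]
gripper_width: 0.005
grasp_force: 4.1
```

Rising: this is the climb before the notch.

Emit:
{"api": "jog_arm", "payload": {"series": [[0, 0.5, 0, 0, 0, 0, 0], [0, 1, 0, 0, 0, 0, 0]]}}

```text
clock: 25.2
tool_pos: [0.5673, 0.117, 0.1329]
orientation: [-2.276, -2.162, 0.004]
wrist_force: [-8.6, 0.3, 2.5]
gripper_width: 0.005
grasp_force: 4.1
```

Emit:
{"api": "jog_arm", "payload": {"series": [[0, 0.5, 0, 0, 0, 0, 0], [0, 1, 0, 0, 0, 0, 0]]}}

```text
clock: 25.4
tool_pos: [0.568, 0.117, 0.1327]
orientation: [-2.276, -2.162, 0.005]
wrist_force: [-8.1, 0.2, 1.3]
gripper_width: 0.001
grasp_force: 4.0
```

Emit:
{"api": "jog_arm", "payload": {"series": [[0, 0.5, 0, 0, 0, 0, 0], [0, 0.7, 0, 0, 0, 0, 0]]}}

```text
clock: 25.6
tool_pos: [0.5687, 0.1169, 0.1326]
orientation: [-2.276, -2.162, 0.005]
wrist_force: [-8.8, 0.6, 1.6]
gripper_width: 0.009
grasp_force: 3.9
```

Emit:
{"api": "jog_arm", "payload": {"series": [[0, 0.5, 0, 0, 0, 0, 0], [0, 0.7, 0, 0, 0, 0, 0]]}}

```text
clock: 25.8
tool_pos: [0.5693, 0.1169, 0.1325]
orientation: [-2.275, -2.161, 0.006]
wrist_force: [-7.4, 0.2, 0.6]
gripper_width: 0.008
grasp_force: 3.9
```

Emit:
{"api": "jog_arm", "payload": {"series": [[0, 0.5, 0, 0, 0, 0, 0], [0, 0.7, 0, 0, 0, 0, 0]]}}

```text
clock: 26.0
tool_pos: [0.5697, 0.1169, 0.1323]
orientation: [-2.275, -2.161, 0.006]
wrist_force: [-9.5, 1.4, 0.7]
gripper_width: 0.006
grasp_force: 4.2
```

Emit:
{"api": "jog_arm", "payload": {"series": [[0, 0.5, 0, 0, 0, 0, 0], [0, 0.7, 0, 0, 0, 0, 0]]}}

```text
clock: 26.2
tool_pos: [0.5703, 0.1168, 0.1322]
orientation: [-2.275, -2.161, 0.007]
wrist_force: [-10.4, 0.7, 0.8]
gripper_width: 0.004
grasp_force: 4.4
```

Run:
```python
from h import *
M=np.array([[.9987,.0516],[-.0516,.9987]])
for c in ["side","scene"]:
    im,d=eyes.grab_frame(c)
    for q in finder.masks_of(c,"lever_knob")[:1]: print(c,q["confidence"],q["extent"])
    i=im.astype(int);m=(i[...,0]>100)&(i[...,1]<70)&(i[...,2]<70)
    P,u,v=pts(c,d,m);L=(P[:,:2]-[.514,.049])@M
    k=(abs(L[:,0]-.055)<.045)&(abs(L[:,1]-.072)<.03)&(P[:,2]>.09);print(c,k.sum(),L[k].mean(0).round(4),P[k].mean(0).round(4),u[k].mean(),v[k].mean())
    # predicted pixel of knob for lever values
    C=eyes.get_calibration(c);K=np.array(C["intrinsics"]);E=np.array(C["extrinsics"])
    for a in (.7,.8,.9,1.0,1.1,1.25):
        l=a-.5;xc=.05+.045*np.sin(l);w=np.array([.514+xc*.9987+.0722*.0516,.049-xc*.0516+.0722*.9987,.085+.045*np.cos(l),1])
        p=E@w;print(a,np.round([K[0,2]+K[0,0]*p[0]/-p[2],K[1,2]+K[1,1]*p[1]/p[2]],2))
    save(c+'4.png',cv2.resize(im[150:230,270:370],None,fx=7,fy=7,interpolation=cv2.INTER_CUBIC))
```

```text
side 86 [0.0503 0.0766] [0.5682 0.1229 0.4575] 305.2906976744186 72.0
0.7 [310.01 170.13]
0.8 [311.37 170.24]
0.9 [312.69 170.47]
1.0 [313.95 170.8 ]
1.1 [315.15 171.24]
1.25 [316.78 172.09]
scene 0.48 [273.4, 255.9, 61.5, 49.3]
scene 165 [0.0617 0.0712] [0.5793 0.1169 0.4988] 349.74545454545455 83.75151515151515
0.7 [344.3 184.2]
0.8 [344.82 185.31]
0.9 [345.32 186.48]
1.0 [345.79 187.71]
1.1 [346.24 188.98]
1.25 [346.83 190.93]
```

View pics/side4.png

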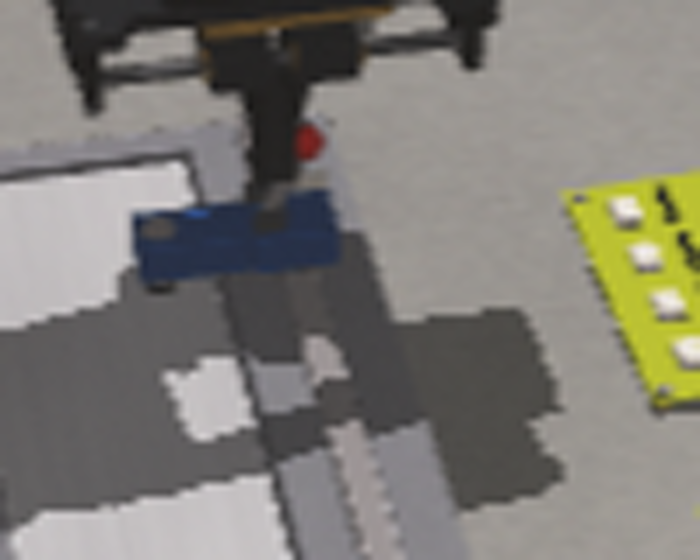

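The knob (about crop 308,143) is partly hidden by the finger. I'll back off and read the lever angle from the wrist view.

Emit:
{"api": "jog_arm", "payload": {"series": [[0, -20, 0, 0, 0, 0, 0], [0, -50, 0, 0, 0, 0, 0], [-20, -80, -20, 0, 0, 0, 0], [-60, -110, -26, 0, 0, 0, 0], [-100, -128, -26, 0, 0, 0, 0], [-100, -128, -26, 0, 0, 0, 0], [-100, -128, -26, 0, 0, 0, 0]]}}

```text
clock: 27.1
tool_pos: [0.4407, 0.0225, 0.1605]
orientation: [2.279, 2.158, 0.004]
wrist_force: [0.1, -0.1, 0.2]
gripper_width: 0.008
grasp_force: 0.0
```

```bash
cat > lev.py <<'E'
from h import *
import sys
M=np.array([[.9987,.0516],[-.0516,.9987]])
im,d=eyes.grab_frame("wrist");save(sys.argv[1],im)
C=eyes.get_calibration("wrist");K=np.array(C["intrinsics"]);E=np.array(C["extrinsics"])
i=im.astype(int);m=(i[...,0]>110)&(i[...,1]<70)&(i[...,2]<70)
P,u,v=pts("wrist",d,m);L=(P[:,:2]-[.514,.049])@M
k=(abs(L[:,0]-.055)<.05)&(abs(L[:,1]-.072)<.03)
print(k.sum(),"u",np.percentile(u[k],[1,50,99]),"v",np.percentile(v[k],[1,50,99]),u[k].mean(),v[k].mean(),"zmax",P[k][:,2].max(),L[k].mean(0))
for a in (0,.5,.6,.7,.8,.9,1.0):
    l=a-.5;xc=.05+.045*np.sin(l);w=np.array([.514+xc*.9987+.0722*.0516,.049-xc*.0516+.0722*.9987,.085+.045*np.cos(l),1])
    p=E@w;print(a,np.round([K[0,2]+K[0,0]*p[0]/-p[2],K[1,2]+K[1,1]*p[1]/p[2]],2))
E
python3 lev.py wrist5.png
```

```text
724 u [546. 561. 577.] v [49. 62. 76.] 561.1864640883978 62.25966850828729 zmax 0.13633799132587524 [0.05983809 0.07482183]
0 [495.15  70.11]
0.5 [539.72  68.2 ]
0.6 [547.48  68.27]
0.7 [554.51  68.49]
0.8 [560.7   68.87]
0.9 [565.95  69.38]
1.0 [570.19  70.02]
```

View pics/wrist5.png

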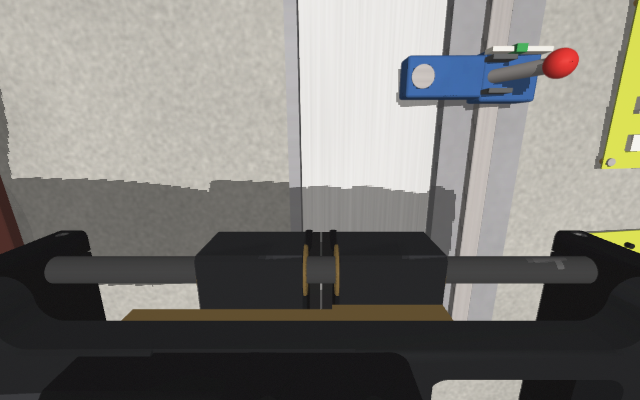

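Run:
```python
from h import *
M=np.array([[.9987,.0516],[-.0516,.9987]])
for c in ["wrist","side","scene"]:
    im,dd=eyes.grab_frame(c)
    for q in finder.masks_of(c,"carriage")[:1]:
        P,u,v=pts(c,dd,q["mask"]);P=P[(P[:,2]>.08)&(P[:,2]<.092)]
        L=(P[:,:2]-[.514,.049])@M
        a=(L[:,0]>-.005)&(L[:,0]<.02);print(c,np.percentile(L,[2,50,98],axis=0).round(4).tolist(),"arm y",np.percentile(L[a,1],[2,50,98]).round(4))
    if c=="wrist":
        z=np.load('wrist2.npz')
        print(np.round(env.observe()["orientation"],4))
        # cover seam vs arm: blue columns at fixed u
        for I in (z['im'],im):
            i=I.astype(int);b=(i[...,2]>110)&(i[...,0]<80)
            vv,uu=np.nonzero(b[:150,380:470]);print("blue v",np.percentile(vv,[2,50,98]))
```

```text
wrist [[-0.011, 0.0591], [0.0305, 0.0735], [0.0777, 0.0893]] arm y [0.0612 0.0747 0.0877]
[2.2766e+00 2.1634e+00 1.7000e-03]
blue v [55. 75. 95.]
blue v [57. 77. 97.]
side [[-0.0078, 0.0534], [0.035, 0.0665], [0.0795, 0.0884]] arm y [0.056  0.0681 0.0841]
scene [[-0.0082, 0.0568], [0.0492, 0.0714], [0.0824, 0.0882]] arm y [0.0594 0.0723 0.0862]
```

Emit:
{"api": "jog_arm", "payload": {"series": [[40, 18, 0, 0, 0, 0, 0], [80, 48, 6, 0, 0, 0, 0], [100, 78, 26, 0, 0, 0, 0], [100, 98, 26, 0, 0, 0, 0], [100, 110, 26, 0, 0, 0, 0], [100, 117, 26, 0, 0, 0, 0], [100, 117, 26, 0, 0, 0, 0], [100, 117, 26, 0, 0, 0, 0]]}}

```text
clock: 28.25
tool_pos: [0.5612, 0.1174, 0.1333]
orientation: [-2.278, -2.163, 0.001]
wrist_force: [0.5, -0.9, -0.8]
gripper_width: -0.001
grasp_force: 0.0
```

Emit:
{"api": "jog_arm", "payload": {"series": [[0, 1, 0, 0, 0, 0, 0], [0, 2, 0, 0, 0, 0, 0]]}}

```text
clock: 28.45
tool_pos: [0.5633, 0.1171, 0.1338]
orientation: [2.278, 2.163, 0.0]
wrist_force: [0.3, 0.1, 1.2]
gripper_width: 0.009
grasp_force: 0.0
```

Emit:
{"api": "jog_arm", "payload": {"series": [[0, 1, 0, 0, 0, 0, 0], [0, 1, 0, 0, 0, 0, 0]]}}

```text
clock: 28.65
tool_pos: [0.5642, 0.1171, 0.1336]
orientation: [-2.278, -2.163, 0.001]
wrist_force: [-2.0, -0.3, 1.9]
gripper_width: 0.007
grasp_force: 1.2
```

Emit:
{"api": "jog_arm", "payload": {"series": [[0, 1, 0, 0, 0, 0, 0], [0, 1, 0, 0, 0, 0, 0]]}}

```text
clock: 28.85
tool_pos: [0.5651, 0.1171, 0.1335]
orientation: [-2.277, -2.163, 0.001]
wrist_force: [-4.4, -0.6, 3.0]
gripper_width: 0.006
grasp_force: 2.1
```

Emit:
{"api": "jog_arm", "payload": {"series": [[0, 1, 0, 0, 0, 0, 0], [0, 1, 0, 0, 0, 0, 0]]}}

```text
clock: 29.05
tool_pos: [0.566, 0.117, 0.1334]
orientation: [-2.277, -2.163, 0.002]
wrist_force: [-5.1, 0.1, 2.9]
gripper_width: 0.006
grasp_force: 2.7
```

Emit:
{"api": "jog_arm", "payload": {"series": [[0, -20, 0, 0, 0, 0, 0], [0, -50, 0, 0, 0, 0, 0], [-20, -80, -20, 0, 0, 0, 0], [-60, -110, -26, 0, 0, 0, 0], [-100, -124, -26, 0, 0, 0, 0], [-100, -124, -26, 0, 0, 0, 0], [-100, -124, -26, 0, 0, 0, 0], [-100, -124, -26, 0, 0, 0, 0]]}}

```text
clock: 29.85
tool_pos: [0.4385, 0.0239, 0.1598]
orientation: [2.277, 2.163, 0.002]
wrist_force: [0.2, 0.6, -0.5]
gripper_width: 0.006
grasp_force: 0.0
```

```bash
python3 lev.py wrist6.png
```

```text
736 u [551. 566. 582.] v [52. 66. 80.] 566.4714673913044 65.37635869565217 zmax 0.13620325569724695 [0.05961915 0.07429099]
0 [500.67  71.96]
0.5 [545.6   70.17]
0.6 [553.4   70.25]
0.7 [560.45  70.48]
0.8 [566.63  70.86]
0.9 [571.87  71.37]
1.0 [576.08  72.  ]
```

The lever reads 0.80 rad and has settled in the notch. The robot is clear.

```bash
python3 -c "
from workcell import env
print(env.close_job())"
```

```text
the job is handed in; nothing more can be done
None
```

The job is handed in: I felt the hidden bar at chassis y ≈ 72 mm, slid the foot over it to within about 1–2 mm, and threw the lever, which reads about 0.80 rad in the green notch with the robot clear; the verdict was not reported.

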